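Sort container lids by whether they rock

ROBOT

A 6-joint arm with a two-finger parallel gripper is mounted at the origin on the work surface. World frame = base frame: x ahead of the robot, y to its left, z up, the work surface at z = 0. Lengths are in m, angles in rad, forces in N, time in s.
With the tool pointing down it reaches from about 0.225 to 0.875 m from the base axis. Payload 3.4 kg.
Tool frame: the origin (TCP) lies on the centre line of the jaws, within the pads' length; the fingertips stand 22 mm ahead of it and the grasp point (between the pads) lies 3 mm ahead of it (tip_reach is the distance from the TCP to the fingertips, in m); x points along the fingers, y is the direction in which the jaws open and shut, and the axes are right-handed (so a half turn about x gives the same grasp; the last joint's range is limited). The gripper opens to 85 mm and grips with 20 to 120 N. Pads are 22 mm wide; open, the fingers measure 114 mm over their backs; the gripper's body (76 mm by 85 mm) begins 54 mm behind the grasp point. The pads swing forward as they close: fully open they stand 13 mm farther back than shut.
Start: joints at [1.077, 0.276, 1.505, -0, 1.361, -0.121], TCP at [0.209, 0.536, 0.215] pointing down, gripper open.
Joint ranges: [-2.89, 2.89], [-0.75, 2.08], [0.22, 2.7], [-1.18, 4.32], [0.11, 2.71], [-2.7, 2.7]. Speed limits (rad/s): [2.57, 2.57, 3.14, 3.14, 3.14, 3.14].

INTERFACE

Orientations are given as a rotation vector (axis times angle).
In Python, from bench import get_state, get_image, get_calibration, finish_job, tip_reach gives the robot as it stands.
- The arm moves only by the tool step_arm, never from a script. Its argument "motion" is a list of rows, each a list of 7 numbers: the shift along the tool's x, y, z in m, then the turn, a rotation vector about the tool's x, y, z in rad, then the gripper's target within -1 to 1 (shut at 1, half-way at 0, fully open at -1). A call has 1 to 20 rows; each row is the pose to reach, as a shift and turn from the pose commanded when the call began, along the tool's axes at that moment; what a row does not reach only later rows make up. A row lasts 1/12 s, in which the tool goes at most 41.7 mm and 7.16 degrees, less where a joint would pass 70% of its speed; a pose out of reach is approached as far as the arm can. A call with a gripper value outside its range is refused whole. The fingers move at their own pace and stop on an object; the grip force is fixed at half the most. Time passes only in rows, so rows that repeat a pose let the fingers close. It gives the time, the measured TCP pose, the force and the opening at its end, in the units of the state.
- get_state(): the state, without advancing time (a new reading comes with each control period).
- get_image(name): name is "side" or "top"; returns the picture (384x512x3 uint8, red, green, blue); there is no depth.
- get_calibration(name): a dict with "K" (3x3 intrinsics, pixels), "xyz" and "orientation" of the camera in the world. Camera axes: x right, y down, z forward; pixel columns grow to the right and rows downward; lengths in m; the calibration is good to about 2 mm. A picture is of the moment at which its call begins. get_calibration takes no time and is no camera call.
- finish_job(): hands the job in, once; it reports no verdict.
The state is a dict: "time_s": time; "q": joint angles; "joint_velocities": joint speeds; "joint_torque": joint torques, N m; "ee_pos": TCP position; "ee_rot": TCP orientation; "force": force on the tool from outside, world axes, zero at the start; "moment": the same for the moment, N m; "grip_width": finger opening in m.
Only numpy, scipy, OpenCV 4.12 (cv2) and the standard library are available. Lean on these libraries where they do the work, as an engineer would, in place of code of your own. Each camera call takes 0.05 s, during which the arm holds its last target.

TASK

Sort the three container lids by pressing on their rims as they lie on the ledge: a warped lid rocks, a sound one stands steady. Slide every lid that rocks onto the cardboard sheet and every steady one onto the ribbed drying mat, each flat and fully on its sheet or mat, none on top of another, without picking a lid up or overturning it and without shoving the other things out of place.

Things in the scene. Friction and masses are not known exactly. Their poses are not given: they have to be found in the camera images.
- lid_a: One of three beige plastic container lids that look alike from above, 120 (x) x 95 (y) x 20 mm, about 130 g, right way up. Origin: centre of the underside. Top of every lid: a raised border 10 mm wide, its flat top 20 mm above the ledge, around a recessed panel 100 x 75 mm whose floor is 12 mm above the ledge: a fingertip inside the border can tow the lid.
- lid_b: One of three beige plastic container lids that look alike from above, 120 (x) x 95 (y) x 20 mm, about 130 g, right way up. Origin: centre of the underside. Every lid stands on a sealing skirt 8 mm deep, set in 3.5 mm from the short ends. A sound lid does not give when its border is pressed. Which lids are warped is for you to find.
- lid_c: One of three beige plastic container lids that look alike from above, 120 (x) x 95 (y) x 20 mm, about 130 g, right way up. Origin: centre of the underside. A warped lid (any of the three) is bowed lengthwise: it lies level on the middle 32 mm of its skirt; about 1 N on the border at either short end tips that end down almost 5 mm (0.12 rad) and lifts the other 9 mm; let go, it levels.
- drying_mat: Thin dark grey rubber drying mat with fine ribs, 150 mm (x) by 310 mm (y), lying fixed on the ledge, thin enough (about 1 mm) for lids to slide over its edge without a step; place for the steady lids. Origin: its centre. Room for two lids end to end along its y.
- cardboard_sheet: Flat piece of brown cardboard, 150 mm (x) by 310 mm (y), with two creases and a small torn flap on its far edge, lying fixed and as thin as the mat; place for the lids that rock. Origin: its centre.
- small_container: Bystander: small open beige container with two side latches hanging open, 124 x 125 mm over the latches, 62 mm high. Origin: centre of its underside.
- kimchi_container: Bystander: large closed beige kimchi container with six shut side latches, 265 x 193 x 134 mm. Origin: centre of its underside.
- glazed_jar: Bystander: brown glazed jar with a lid, 156 mm in diameter, 206 mm high. Origin: centre of its underside.
- sauce_jar: Bystander: small brown glazed lidded jar, 80 mm in diameter, 90 mm high. Origin: centre of its underside.
- steel_bowl: Bystander: small steel bowl, 100 mm in diameter, 45 mm high. Origin: centre of its underside.
- ladle: Bystander: steel ladle lying with its 84 mm bowl upright, handle along its x, 330 mm over all, 38 mm high. Origin: under the middle of the bowl.
- bamboo_paddle: Bystander: flat bamboo paddle along its x, 240 x 58 x 8 mm, reaching from -130 to +110 mm. Origin: on its underside where the handle meets the blade.
Not all that is in view belongs to the job. Leave any turquoise look-alike of the lid_a alone. What is shaped like the lid_b but orange is not meant.

How it is judged:
By the outcome, as a careful person would: the job done as asked, in the order asked, and still so for the second after the job is handed in, with the robot touching nothing.
It also fails if it takes over 72 s, if anything falls off the work surface, if the arm or the gripper's body presses on something with over 40 N, if the wrist force passes 120 N, or if a joint passes its speed limit or range.

## Working session

There is one attempt and no reset: what is moved stays moved. The work goes in short steps, Python scripts to look and compute and a tool call to move; the robot and the scene stay as the last step left them, time stands still between calls to the robot, and variables do not carry over. Pictures are saved under pics/ and viewed, and the job is handed in when it is done.

Besides the shell and the picture viewer there is one more tool, called after "Emit:" by a JSON object that holds its "api" and its "payload", one argument or row to a line. step_arm: Moves the arm, as the interface text tells. Its arguments: {"type":"object","properties":{"motion":{"type":"array"}},"required":["motion"]}

```bash
mkdir -p pics; ls; python3 - <<'E'
from bench import *
import cv2
for n in("top","side"):
    im=get_image(n); cv2.imwrite(f"pics/{n}0.png",im[:,:,::-1]); c=get_calibration(n); print(n,c)
print(get_state(),tip_reach)
E
```

```text
pics
top {'K': array([[459.94901157,   0.        , 251.97959362],
       [  0.        , 459.94901157, 194.19062546],
       [  0.        ,   0.        ,   1.        ]]), 'xyz': array([ 0.16373444, -0.0313571 ,  1.66719645]), 'orientation': array([-2.17764885,  2.03913568, -0.22028299])}
side {'K': array([[456.28183655,   0.        , 262.59855702],
       [  0.        , 456.28183655, 193.77346573],
       [  0.        ,   0.        ,   1.        ]]), 'xyz': array([ 0.36176938, -1.06444049,  1.16276356]), 'orientation': array([-2.37845533,  0.14969154, -0.08387928])}
{'time_s': 0.1, 'q': array([ 1.07700266e+00,  2.76513938e-01,  1.50601480e+00,  3.36034754e-05,
        1.36070979e+00, -1.21042550e-01]), 'joint_velocities': array([ 0.00061302, -0.00107069, -0.00274326, -0.00027181,  0.00032755,
        0.00031496]), 'joint_torque': array([ 2.37295564e-03, -4.17695475e+01, -2.46405691e+01, -4.48310047e-04,
        5.75958984e-03, -2.01277949e-06]), 'ee_pos': array([0.20917791, 0.53506   , 0.21413311]), 'ee_rot': array([ 0.29124789,  1.55146939, -0.29370822]), 'force': array([ 0.2734012 ,  0.82710867, -0.33688239]), 'moment': array([-0.01482214, -0.03016939, -0.0220375 ]), 'grip_width': 0.08509989729822394} 0.022
```

View pics/top0.png

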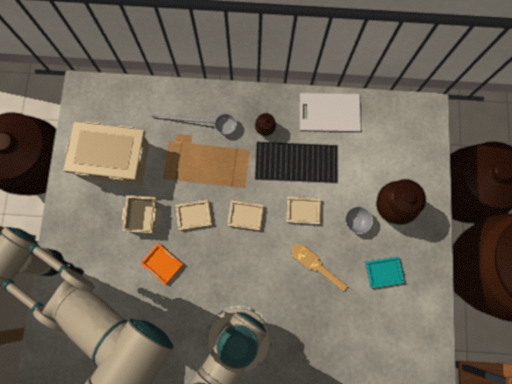

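View pics/side0.png

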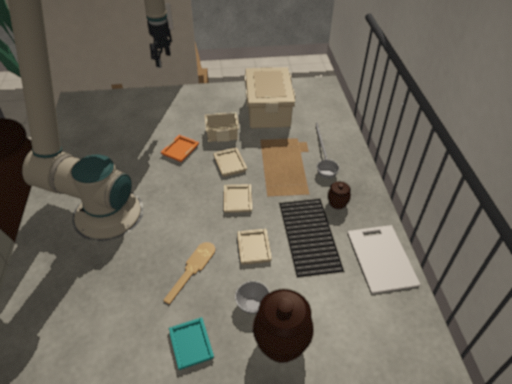

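```bash
cat > h.py <<'E'
import numpy as np,cv2
from scipy.spatial.transform import Rotation as R
from bench import *
def rect(n,z,im,x0=.1,x1=.75,y0=-.45,y1=.45,s=800):
    c=get_calibration(n);Rm=R.from_rotvec(c["orientation"]).as_matrix();t=np.array(c["xyz"])
    # world(x,y,z)-> pix homography ; out u=(y1-y)*s, v=(x1-x)*s
    W=np.array([[0,-1/s,x1],[-1/s,0,y1],[0,0,z],[0,0,1]])
    P=c["K"]@np.hstack([Rm.T,(-Rm.T@t)[:,None]])
    H=P@W
    return cv2.warpPerspective(im,H,(int((y1-y0)*s),int((x1-x0)*s)),flags=cv2.INTER_CUBIC|cv2.WARP_INVERSE_MAP)
def pix(n,p):
    c=get_calibration(n);Rm=R.from_rotvec(c["orientation"]).as_matrix()
    q=c["K"]@(Rm.T@(np.array(p)-c["xyz"]));return q[:2]/q[2]
E
python3 - <<'E'
from h import *
im=cv2.imread("pics/top0.png")
print(R.from_rotvec(get_calibration("top")["orientation"]).as_matrix().round(2))
r=rect("top",.02,im);cv2.imwrite("pics/r0.png",r)
r2=rect("side",.02,cv2.imread("pics/side0.png"));cv2.imwrite("pics/r0s.png",r2)
for nm,r in(("top",r),("side",r2)):
  hsv=cv2.cvtColor(r,cv2.COLOR_BGR2HSV)
  m=cv2.inRange(hsv,(10,35,110),(32,130,255));m=cv2.morphologyEx(m,cv2.MORPH_CLOSE,np.ones((15,15)))
  m=cv2.morphologyEx(m,cv2.MORPH_OPEN,np.ones((9,9)))
  for c in cv2.findContours(m,cv2.RETR_EXTERNAL,cv2.CHAIN_APPROX_NONE)[0]:
    if cv2.contourArea(c)<2000: continue
    (u,v),(w,h),a=cv2.minAreaRect(c);print(nm,"xy",round(.75-v/800,4),round(.45-u/800,4),"size",round(w/800,3),round(h/800,3),"ang(img)",round(a,1))
E
```

```text
[[ 0.07 -0.98  0.21]
 [-1.   -0.06  0.01]
 [ 0.   -0.21 -0.98]]
top xy 0.4256 0.0006 size 0.649 0.899 ang(img) 90.0
side xy 0.7 -0.3019 size 0.1 0.294 ang(img) 90.0
side xy 0.4256 0.0006 size 0.899 0.649 ang(img) 0.0
```

View pics/r0.png

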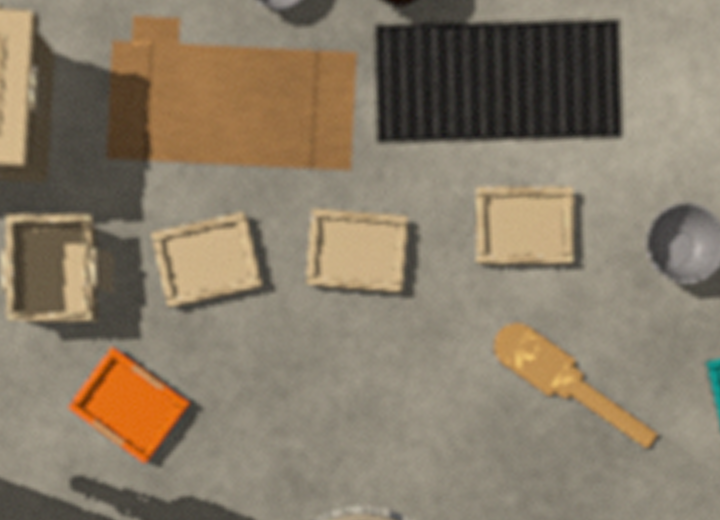

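View pics/r0s.png

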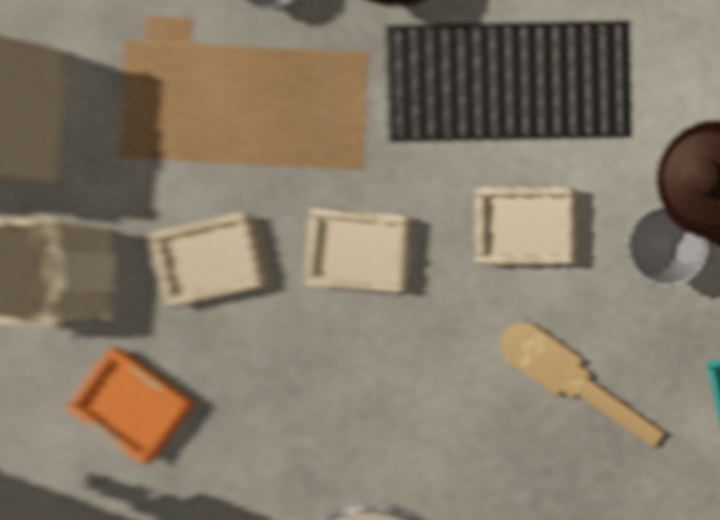

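```bash
python3 - <<'E'
from h import *
for n in("top","side"):
  im=cv2.imread(f"pics/{n}0.png")
  for nm,boxes,z in(("lid",[(143,195,275,320),(290,195,425,310),(460,170,595,285)],.02),("sheet",[(100,10,372,185),(370,10,640,150)],.001)):
    r=rect(n,z,im).astype(int)
    for k,(a,b,c,d) in enumerate(boxes):
      s=r[b:d,a:c]
      m=((s[:,:,2]-s[:,:,0])>(32 if n=="top" else 27)) if nm=="lid" or k==0 else s.max(2)<75
      m=cv2.morphologyEx(m.astype(np.uint8),cv2.MORPH_CLOSE,np.ones((9,9)))
      m=cv2.morphologyEx(m,cv2.MORPH_OPEN,np.ones((15,15) if nm=="lid" else (60,60)))
      ct=max(cv2.findContours(m,cv2.RETR_EXTERNAL,cv2.CHAIN_APPROX_NONE)[0],key=cv2.contourArea)
      (u,v),(w,h),an=cv2.minAreaRect(ct);u+=a;v+=b
      print(n,nm,k,"xy",round(.75-v/800,4),round(.45-u/800,4),"size",round(w/800,3),round(h/800,3),"ang",round(an,1))
E
```

```text
top lid 0 xy 0.4265 0.1931 size 0.1 0.124 ang 77.3
top lid 1 xy 0.4381 0.0049 size 0.125 0.099 ang 4.6
top lid 2 xy 0.47 -0.2056 size 0.098 0.124 ang 90.0
top sheet 0 xy 0.6239 0.161 size 0.313 0.158 ang 2.9
top sheet 1 xy 0.6535 -0.1754 size 0.146 0.305 ang 89.2
side lid 0 xy 0.4266 0.1917 size 0.101 0.137 ang 77.3
side lid 1 xy 0.4374 0.0047 size 0.132 0.1 ang 4.2
side lid 2 xy 0.4688 -0.2056 size 0.098 0.129 ang 90.0
side sheet 0 xy 0.6236 0.1627 size 0.314 0.159 ang 2.7
side sheet 1 xy 0.6525 -0.1731 size 0.301 0.145 ang -0.0
```

```bash
cat >> h.py <<'E'
def cmd(pos,jaw_deg,s=None,base=None):
    """numbers for row: target TCP pos, jaw dir (tool y) at angle jaw_deg from world x, tool x down"""
    if base is None:
        s=s or get_state();p=s["ee_pos"];Rm=R.from_rotvec(s["ee_rot"]).as_matrix()
    else: p,Rm=base
    a=np.radians(jaw_deg);y=np.array([np.cos(a),np.sin(a),0]);x=np.array([0,0,-1.]);T=np.column_stack([x,y,np.cross(x,y)])
    return (Rm.T@(np.array(pos)-p)).round(4),R.from_matrix(Rm.T@T).as_rotvec().round(3)
def show():
    s=get_state();Rm=R.from_rotvec(s["ee_rot"]).as_matrix()
    print(s["time_s"],"pos",s["ee_pos"].round(4),"jaw",np.degrees(np.arctan2(Rm[1,1],Rm[0,1])).round(2),"down",Rm[:,0].round(3),"F",s["force"].round(2),"q",s["q"].round(2),"w",s["grip_width"])
E
python3 - <<'E'
from h import *
show()
print(R.from_rotvec(get_state()["ee_rot"]).as_matrix().round(3))
for j in(90,-90): print(j,cmd([.4395,.138,.15],j-12.7+25.4))
# world points
def ray(u,v,z):
    c=get_calibration("top");Rm=R.from_rotvec(c["orientation"]).as_matrix();d=Rm@np.linalg.inv(c["K"])@[u,v,1];k=(z-c["xyz"][2])/d[2];return (c["xyz"]+k*d)[:2].round(3)
print("sauce",ray(265,123,.09),"ladle",ray(227,126,.03),"bowl",ray(361,221,.045),"jar",ray(400,200,.2),"smallc",ray(140,214,.06))
E
```

```text
0.1 pos [0.2092 0.5351 0.2141] jaw 68.64 down [-0.001 -0.001 -1.   ] F [ 0.27  0.83 -0.34] q [ 1.08  0.28  1.51  0.    1.36 -0.12] w 0.08509989729822394
[[-0.001  0.364  0.931]
 [-0.001  0.931 -0.364]
 [-1.    -0.002 -0.   ]]
90 (array([ 0.0645, -0.2858,  0.3591]), array([-0.594, -0.001,  0.002]))
-90 (array([ 0.0645, -0.2858,  0.3591]), array([2.547e+00, 2.000e-03, 1.000e-03]))
sauce [ 0.767 -0.047] ladle [0.768 0.095] bowl [ 0.438 -0.411] jar [ 0.489 -0.5  ] smallc [0.409 0.374]
```

```bash
python3 - <<'E'
from h import *
im=cv2.imread("pics/top0.png")
cv2.imwrite("pics/crop.png",cv2.resize(im[190:245,165:335],None,fx=4,fy=4,interpolation=cv2.INTER_CUBIC))
print(cmd([.438,.141,.08],102.7),cmd([.438,.141,.2],102.7))
E
```

```text
(array([ 0.1345, -0.2834,  0.3567]), array([-0.594, -0.001,  0.002])) (array([ 0.0145, -0.2836,  0.3566]), array([-0.594, -0.001,  0.002]))
```

View pics/crop.png

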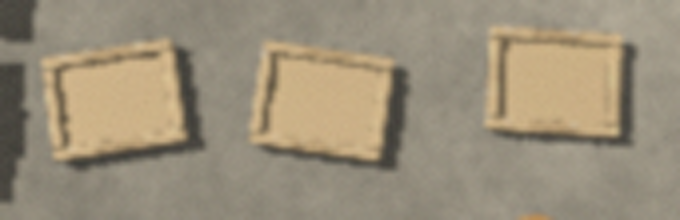

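Candidates: beige lids at (194,215), (246,216) and (304,211). Lookalikes are the orange lid (162,264), the turquoise lid (385,273), the beige small container (140,214) and the white board (330,112). The crop shows three matching beige rims around recessed panels, so those are the three lids.

Emit:
{"api": "step_arm", "payload": {
  "motion": [
    [0.0145, -0.03, 0.036, -0.06, 0, 0, 1],
    [0.0145, -0.06, 0.072, -0.16, 0, 0, 1],
    [0.0145, -0.09, 0.11, -0.27, 0, 0, 1],
    [0.0145, -0.12, 0.145, -0.37, 0, 0, 1],
    [0.0145, -0.15, 0.18, -0.47, 0, 0, 1],
    [0.0145, -0.18, 0.22, -0.594, 0, 0, 1],
    [0.0145, -0.21, 0.255, -0.594, 0, 0, 1],
    [0.0145, -0.24, 0.29, -0.594, 0, 0, 1],
    [0.0145, -0.265, 0.33, -0.594, 0, 0, 1],
    [0.0145, -0.2835, 0.3565, -0.594, 0, 0, 1],
    [0.054, -0.2835, 0.3567, -0.594, 0, 0, 1],
    [0.094, -0.2835, 0.3567, -0.594, 0, 0, 1],
    [0.1345, -0.2835, 0.3567, -0.594, 0, 0, 1],
    [0.1345, -0.2835, 0.3567, -0.594, 0, 0, 1],
    [0.1345, -0.2835, 0.3567, -0.594, 0, 0, 1]
  ]
}}

```text
time_s: 1.35
ee_pos: [0.4349, 0.1403, 0.0766]
ee_rot: [-0.173, 1.573, 0.172]
force: [-0.4, 0.3, 0.7]
grip_width: -0.0002
```

```bash
python3 - <<'E'
from h import *
show();print(cmd([.438,.141,.05],102.7))
E
```

```text
1.35 pos [0.4349 0.1403 0.0766] jaw 102.58 down [-0.009 -0.001 -1.   ] F [-0.37  0.28  0.75] q [ 0.16  0.23  1.95  0.    0.97 -1.63] w -0.00016021537703670617
(array([0.0266, 0.    , 0.0034]), array([-0.002, -0.009, -0.001]))
```

Emit:
{"api": "step_arm", "payload": {
  "motion": [
    [0.015, 0, 0.0, 0, 0, 0, 1],
    [0.03, 0, 0.0, 0, 0, 0, 1],
    [0.03, 0, 0.0, 0, 0, 0, 1],
    [0.03, 0, 0.0, 0, 0, 0, 1]
  ]
}}

```text
time_s: 1.68
ee_pos: [0.4386, 0.1419, 0.051]
ee_rot: [-0.174, 1.564, 0.174]
force: [0.1, -0.6, 0.4]
grip_width: -0.0001
```

```bash
python3 - <<'E'
from h import *
show()
E
```

```text
1.6833 pos [0.4386 0.1419 0.051 ] jaw 102.7 down [ 0.  0. -1.] F [ 0.11 -0.65  0.4 ] q [ 0.16  0.27  1.98  0.    0.89 -1.63] w -0.00011960730728934236
```

Emit:
{"api": "step_arm", "payload": {
  "motion": [
    [0.004, 0, 0.0, 0, 0, 0, 1],
    [0.007, 0, 0.0, 0, 0, 0, 1],
    [0.009, 0, 0.0, 0, 0, 0, 1],
    [0.009, 0, 0.0, 0, 0, 0, 1]
  ]
}}

```text
time_s: 2.02
ee_pos: [0.4384, 0.1417, 0.0416]
ee_rot: [-0.174, 1.563, 0.174]
force: [-0.5, -0.9, 0.3]
grip_width: 0.0001
```

Emit:
{"api": "step_arm", "payload": {
  "motion": [
    [0.001, 0, 0.0, 0, 0, 0, 1],
    [0.002, 0, 0.0, 0, 0, 0, 1],
    [0.002, 0, 0.0, 0, 0, 0, 1]
  ]
}}

```text
time_s: 2.27
ee_pos: [0.4383, 0.1416, 0.0393]
ee_rot: [-0.174, 1.564, 0.174]
force: [-0.4, -0.7, 0.3]
grip_width: -0.0003
```

Emit:
{"api": "step_arm", "payload": {
  "motion": [
    [0.001, 0, 0.0, 0, 0, 0, 1],
    [0.0015, 0, 0.0, 0, 0, 0, 1],
    [0.0015, 0, 0.0, 0, 0, 0, 1]
  ]
}}

```text
time_s: 2.52
ee_pos: [0.4383, 0.1416, 0.0378]
ee_rot: [-0.174, 1.564, 0.174]
force: [-0.4, -0.2, -0.1]
grip_width: -0.0
```

```bash
cat > look.py <<'E'
import sys
from h import *
k=sys.argv[1];u0,v0,u1,v1=map(int,sys.argv[2:6])
a=get_image("side");cv2.imwrite(f"pics/s{k}.png",a[:,:,::-1]);b=get_image("top");cv2.imwrite(f"pics/t{k}.png",b[:,:,::-1])
A=cv2.imread("pics/side0.png")[v0:v1,u0:u1];B=cv2.imread(f"pics/s{k}.png")[v0:v1,u0:u1]
cv2.imwrite(f"pics/c{k}.png",cv2.resize(np.hstack([A,B]),None,fx=5,fy=5,interpolation=cv2.INTER_CUBIC))
show()
E
python3 look.py 1 195 135 270 190
```

```text
2.6167 pos [0.4384 0.1416 0.0379] jaw 102.67 down [-0.  0. -1.] F [ 0.38 -0.38  0.4 ] q [ 0.16  0.29  2.    0.    0.85 -1.63] w 5.783908510446058e-05
```

View pics/c1.png

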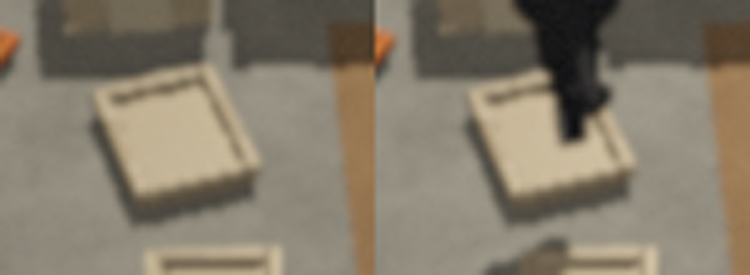

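```bash
python3 - <<'E'
from h import *
print("tip in crop px",[(pix("side",(.4384,.1416,z))-[195,135])*5 for z in(.016,.029,.05)])
print("top", [pix("top",(.4384,.1416,z)) for z in(.016,.05)], tip_reach)
for d in(-.053,0,.053): print(d,(pix("side",(.4265-.22*d,.193+.976*d,.02))-[195,135])*5)
im=cv2.imread("pics/s1.png");cv2.imwrite("pics/z1.png",cv2.resize(im[120:200,190:270],None,fx=7,fy=7,interpolation=cv2.INTER_CUBIC))
E
```

```text
tip in crop px [array([195.61318814, 176.9410689 ]), array([195.11467372, 163.90241742]), array([194.29725058, 142.52270386])]
top [array([207.35933193, 212.16838722]), array([206.49915764, 210.54308008])] 0.022
-0.053 [195.17137093 173.27971421]
0 [173.22880089 126.78256912]
0.053 [152.15158395  82.11914036]
```

View pics/z1.png

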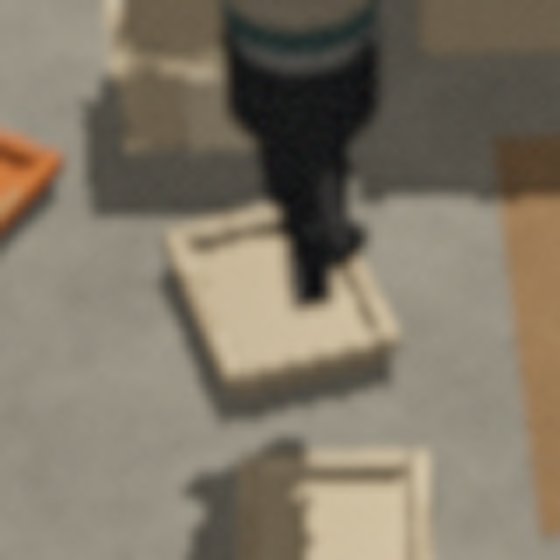

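View pics/t1.png

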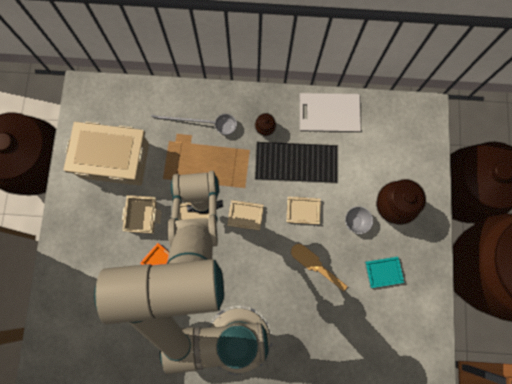

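```bash
python3 - <<'E'
from h import *
im=cv2.imread("pics/side0.png").copy()
z=cv2.resize(im[0:100,120:220],None,fx=6,fy=6,interpolation=cv2.INTER_CUBIC)
for zz,col in((.2141,(0,255,0)),(.192,(0,0,255)),(.30,(255,0,0))):
  for d in(-.0425,0,.0425):
    p=(pix("side",(.2092+.364*d,.5351+.931*d,zz))-[120,0])*6;cv2.circle(z,(int(p[0]),int(p[1])),3,col,-1)
im=cv2.imread("pics/s1.png")
y=cv2.resize(im[100:200,190:290],None,fx=6,fy=6,interpolation=cv2.INTER_CUBIC)
for zz,col in((.0379,(0,255,0)),(.0159,(0,0,255)),(.13,(255,0,0))):
    p=(pix("side",(.4384,.1416,zz))-[190,100])*6;cv2.circle(y,(int(p[0]),int(p[1])),3,col,-1)
cv2.imwrite("pics/z2.png",cv2.resize(np.hstack([z,y]),(800,400)))
E
```

```text
(no output)
```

View pics/z2.png

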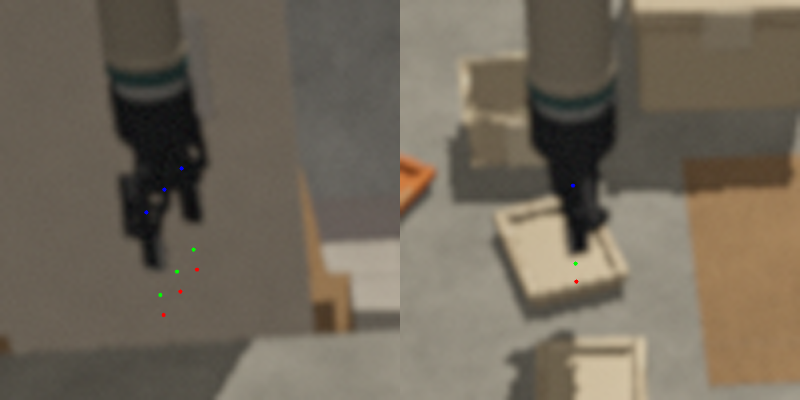

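```bash
python3 - <<'E'
from h import *
print("base side",pix("side",(0,0,0)),"top",pix("top",(0,0,0)))
im=cv2.imread("pics/t1.png")
y=cv2.resize(im[150:260,150:260],None,fx=5.4,fy=5.4,interpolation=cv2.INTER_CUBIC)
for zz,col in((.0379,(0,255,0)),(.0159,(0,0,255)),(.13,(255,0,0)),(.25,(255,0,255))):
    p=(pix("top",(.4384,.1416,zz))-[150,150])*5.4;cv2.circle(y,(int(p[0]),int(p[1])),3,col,-1)
cv2.imwrite("pics/z3.png",y)
E
```

```text
base side [107.6492548  213.06362197] top [237.66289923 339.87932084]
```

View pics/z3.png

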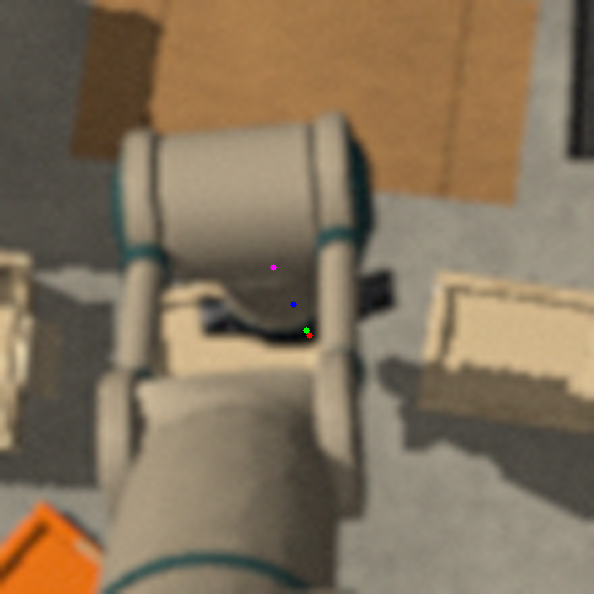

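Emit:
{"api": "step_arm", "payload": {
  "motion": [
    [0.0008, 0, 0.0, 0, 0, 0, 1],
    [0.0015, 0, 0.0, 0, 0, 0, 1],
    [0.0015, 0, 0.0, 0, 0, 0, 1]
  ]
}}

```text
time_s: 2.87
ee_pos: [0.4383, 0.1416, 0.0363]
ee_rot: [-0.174, 1.564, 0.174]
force: [-0.2, -0.9, -0.8]
grip_width: -0.0
```

Emit:
{"api": "step_arm", "payload": {
  "motion": [
    [0.001, 0, 0.0, 0, 0, 0, 1],
    [0.0015, 0, 0.0, 0, 0, 0, 1],
    [0.0015, 0, 0.0, 0, 0, 0, 1]
  ]
}}

```text
time_s: 3.12
ee_pos: [0.4383, 0.1416, 0.0348]
ee_rot: [-0.174, 1.564, 0.174]
force: [-0.3, 0.1, -0.5]
grip_width: 0.0001
```

Emit:
{"api": "step_arm", "payload": {
  "motion": [
    [0.001, 0, 0.0, 0, 0, 0, 1],
    [0.0015, 0, 0.0, 0, 0, 0, 1],
    [0.0015, 0, 0.0, 0, 0, 0, 1]
  ]
}}

```text
time_s: 3.37
ee_pos: [0.4383, 0.1416, 0.0333]
ee_rot: [-0.174, 1.564, 0.174]
force: [0.5, 0.1, 0.8]
grip_width: 0.0001
```

Emit:
{"api": "step_arm", "payload": {
  "motion": [
    [0.003, 0, 0.0, 0, 0, 0, 1],
    [0.006, 0, 0.0, 0, 0, 0, 1],
    [0.009, 0, 0.0, 0, 0, 0, 1],
    [0.012, 0, 0.0, 0, 0, 0, 1],
    [0.012, 0, 0.0, 0, 0, 0, 1]
  ]
}}

```text
time_s: 3.78
ee_pos: [0.4378, 0.1415, 0.0207]
ee_rot: [-0.174, 1.565, 0.174]
force: [-0.4, -0.4, -0.3]
grip_width: 0.0002
```

```bash
python3 look.py 2 195 135 270 190
```

```text
3.8833 pos [0.4382 0.1416 0.0211] jaw 102.67 down [-0.001 -0.    -1.   ] F [ 0.2  -1.07  0.02] q [ 0.16  0.31  2.02  0.    0.81 -1.63] w -7.217018035307038e-05
```

View pics/c2.png

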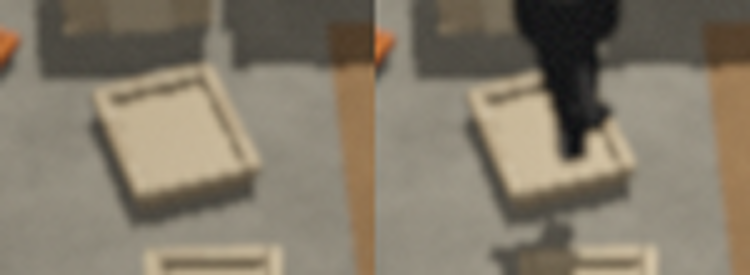

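Emit:
{"api": "step_arm", "payload": {
  "motion": [
    [0.003, 0, 0.0, 0, 0, 0, 1],
    [0.006, 0, 0.0, 0, 0, 0, 1],
    [0.009, 0, 0.0, 0, 0, 0, 1],
    [0.012, 0, 0.0, 0, 0, 0, 1],
    [0.012, 0, 0.0, 0, 0, 0, 1]
  ]
}}

```text
time_s: 4.3
ee_pos: [0.4379, 0.1415, 0.0088]
ee_rot: [-0.174, 1.565, 0.174]
force: [-0.4, -0.1, 0.6]
grip_width: -0.0001
```

Emit:
{"api": "step_arm", "payload": {
  "motion": [
    [0.001, 0, 0.0, 0, 0, 0, 1],
    [0.002, 0, 0.0, 0, 0, 0, 1],
    [0.002, 0, 0.0, 0, 0, 0, 1]
  ]
}}

```text
time_s: 4.55
ee_pos: [0.4384, 0.1416, 0.0073]
ee_rot: [-0.174, 1.564, 0.174]
force: [0.3, 0.0, -0.2]
grip_width: -0.0
```

Emit:
{"api": "step_arm", "payload": {
  "motion": [
    [0.001, 0, 0.0, 0, 0, 0, 1],
    [0.002, 0, 0.0, 0, 0, 0, 1],
    [0.002, 0, 0.0, 0, 0, 0, 1]
  ]
}}

```text
time_s: 4.8
ee_pos: [0.4383, 0.1416, 0.0053]
ee_rot: [-0.174, 1.564, 0.174]
force: [0.1, -0.5, 0.2]
grip_width: 0.0
```

Emit:
{"api": "step_arm", "payload": {
  "motion": [
    [0.001, 0, 0.0, 0, 0, 0, 1],
    [0.0015, 0, 0.0, 0, 0, 0, 1],
    [0.0015, 0, 0.0, 0, 0, 0, 1]
  ]
}}

```text
time_s: 5.05
ee_pos: [0.4383, 0.1416, 0.0038]
ee_rot: [-0.174, 1.564, 0.174]
force: [1.6, -0.4, 0.1]
grip_width: -0.0001
```

```bash
python3 look.py 3 195 135 270 190
```

```text
5.15 pos [0.4384 0.1416 0.0039] jaw 102.67 down [-0.  0. -1.] F [-0.44  0.19  0.28] q [ 0.16  0.34  2.04  0.    0.76 -1.63] w -4.502099525376039e-06
```

View pics/c3.png

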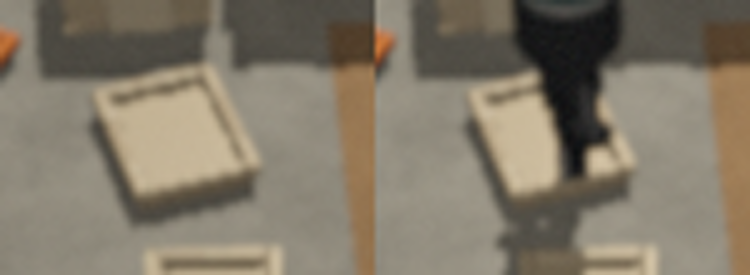

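Emit:
{"api": "step_arm", "payload": {
  "motion": [
    [0.001, 0, 0.0, 0, 0, 0, 1],
    [0.001, 0, 0.0, 0, 0, 0, 1],
    [0.001, 0, 0.0, 0, 0, 0, 1]
  ]
}}

```text
time_s: 5.4
ee_pos: [0.4385, 0.1416, 0.0036]
ee_rot: [-0.174, 1.563, 0.174]
force: [-2.1, -0.5, 6.5]
grip_width: 0.0
```

Emit:
{"api": "step_arm", "payload": {
  "motion": [
    [0.001, 0, 0.0, 0, 0, 0, 1],
    [0.001, 0, 0.0, 0, 0, 0, 1],
    [0.001, 0, 0.0, 0, 0, 0, 1]
  ]
}}

```text
time_s: 5.65
ee_pos: [0.4385, 0.1416, 0.0035]
ee_rot: [-0.174, 1.563, 0.174]
force: [-3.7, -0.4, 15.9]
grip_width: 0.0002
```

Emit:
{"api": "step_arm", "payload": {
  "motion": [
    [0.001, 0, 0.0, 0, 0, 0, 1],
    [0.001, 0, 0.0, 0, 0, 0, 1],
    [0.001, 0, 0.0, 0, 0, 0, 1]
  ]
}}

```text
time_s: 5.9
ee_pos: [0.4386, 0.1416, 0.0035]
ee_rot: [-0.174, 1.562, 0.174]
force: [-5.1, -2.1, 25.7]
grip_width: -0.0
```

Emit:
{"api": "step_arm", "payload": {
  "motion": [
    [-0.03, 0, 0.0, 0, 0, 0, 1],
    [-0.05, 0, 0.0, 0, 0, 0, 1],
    [-0.05, 0, 0, 0, 0, 0, 1],
    [-0.05, 0, 0, 0, 0, 0, 1]
  ]
}}

```text
time_s: 6.23
ee_pos: [0.4394, 0.1418, 0.0519]
ee_rot: [-0.173, 1.561, 0.174]
force: [-0.2, -0.2, 0.2]
grip_width: 0.0
```

```bash
python3 - <<'E'
from h import *
show();print(cmd([.434,-.048,.05],85.4),cmd([.434,-.048,.01],85.4))
E
```

```text
6.2333 pos [0.4394 0.1418 0.0519] jaw 102.67 down [ 0.003  0.001 -1.   ] F [-0.18 -0.21  0.21] q [ 0.16  0.27  1.98  0.    0.89 -1.63] w 2.0419689091228508e-05
(array([ 0.0018, -0.184 , -0.0469]), array([ 0.301,  0.003, -0.   ])) (array([ 0.0418, -0.184 , -0.047 ]), array([ 0.301,  0.003, -0.   ]))
```

Emit:
{"api": "step_arm", "payload": {
  "motion": [
    [0, -0.035, -0.01, 0.1, 0, 0, 1],
    [0, -0.072, -0.02, 0.2, 0, 0, 1],
    [0, -0.11, -0.03, 0.301, 0, 0, 1],
    [0, -0.147, -0.04, 0.301, 0, 0, 1],
    [0, -0.184, -0.047, 0.301, 0, 0, 1],
    [0, -0.184, -0.047, 0.301, 0, 0, 1],
    [0, -0.184, -0.047, 0.301, 0, 0, 1],
    [0.02, -0.184, -0.047, 0.301, 0, 0, 1],
    [0.035, -0.184, -0.047, 0.301, 0, 0, 1],
    [0.043, -0.184, -0.047, 0.301, 0, 0, 1],
    [0.043, -0.184, -0.047, 0.301, 0, 0, 1],
    [0.043, -0.184, -0.047, 0.301, 0, 0, 1]
  ]
}}

```text
time_s: 7.23
ee_pos: [0.4323, -0.0471, 0.0073]
ee_rot: [0.062, 1.572, -0.061]
force: [0.1, -0.3, 0.8]
grip_width: 0.0003
```

Emit:
{"api": "step_arm", "payload": {
  "motion": [
    [0.001, 0, 0.0, 0, 0, 0, 1],
    [0.002, 0, 0.0, 0, 0, 0, 1],
    [0.002, 0, 0.0, 0, 0, 0, 1]
  ]
}}

```text
time_s: 7.48
ee_pos: [0.4334, -0.0481, 0.0063]
ee_rot: [0.062, 1.569, -0.062]
force: [-0.3, -0.3, -0.1]
grip_width: -0.0001
```

Emit:
{"api": "step_arm", "payload": {
  "motion": [
    [0.001, 0, 0.0, 0, 0, 0, 1],
    [0.002, 0, 0.0, 0, 0, 0, 1],
    [0.002, 0, 0.0, 0, 0, 0, 1]
  ]
}}

```text
time_s: 7.73
ee_pos: [0.4329, -0.0482, 0.0039]
ee_rot: [0.063, 1.57, -0.063]
force: [0.1, -0.7, -0.1]
grip_width: -0.0001
```

Emit:
{"api": "step_arm", "payload": {
  "motion": [
    [0.001, 0, 0.0, 0, 0, 0, 1],
    [0.001, 0, 0.0, 0, 0, 0, 1],
    [0.001, 0, 0.0, 0, 0, 0, 1]
  ]
}}

```text
time_s: 7.98
ee_pos: [0.4331, -0.0484, 0.0029]
ee_rot: [0.063, 1.57, -0.063]
force: [0.3, -0.4, 1.8]
grip_width: 0.0003
```

Emit:
{"api": "step_arm", "payload": {
  "motion": [
    [0.001, 0, 0.0, 0, 0, 0, 1],
    [0.001, 0, 0.0, 0, 0, 0, 1],
    [0.001, 0, 0.0, 0, 0, 0, 1]
  ]
}}

```text
time_s: 8.23
ee_pos: [0.4331, -0.0484, 0.0019]
ee_rot: [0.063, 1.57, -0.063]
force: [0.5, -1.1, 1.3]
grip_width: -0.0001
```

```bash
python3 look.py 4 205 175 270 225
```

```text
8.3333 pos [ 0.4331 -0.0483  0.0019] jaw 85.43 down [ 0. -0. -1.] F [-0.35 -0.89  2.51] q [-0.27  0.31  2.1   0.    0.73 -1.76] w 1.2231171725997162e-05
```

View pics/c4.png

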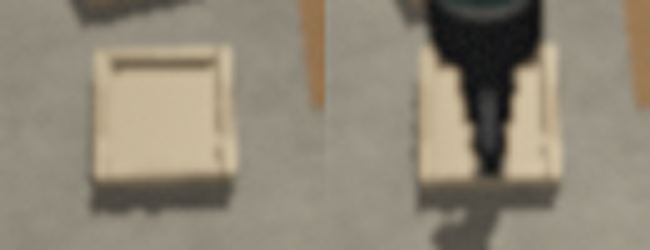

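Emit:
{"api": "step_arm", "payload": {
  "motion": [
    [0.001, 0, 0.0, 0, 0, 0, 1],
    [0.002, 0, 0.0, 0, 0, 0, 1],
    [0.002, 0, 0.0, 0, 0, 0, 1]
  ]
}}

```text
time_s: 8.58
ee_pos: [0.4329, -0.0482, -0.0003]
ee_rot: [0.063, 1.57, -0.063]
force: [1.2, -0.2, 1.2]
grip_width: -0.0002
```

```bash
python3 look.py 5 205 175 270 225
```

```text
8.6833 pos [ 4.329e-01 -4.810e-02 -2.000e-04] jaw 85.42 down [-0.  0. -1.] F [ 0.31 -1.15  1.29] q [-0.27  0.32  2.1   0.    0.73 -1.76] w -0.00015260005297674717
```

View pics/c5.png

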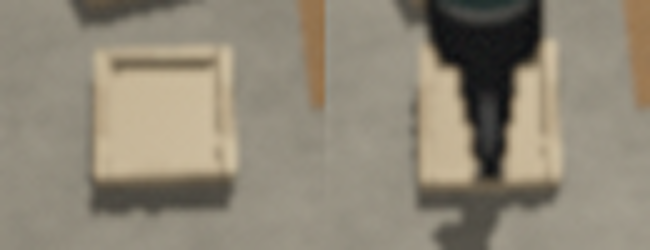

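Emit:
{"api": "step_arm", "payload": {
  "motion": [
    [-0.01, 0, 0.0, 0, 0, 0, 1],
    [-0.03, 0, 0.0, 0, 0, 0, 1],
    [-0.05, 0, 0, 0, 0, 0, 1],
    [-0.05, 0, 0, 0, 0, 0, 1],
    [-0.05, 0, 0, 0, 0, 0, 1]
  ]
}}

```text
time_s: 9.1
ee_pos: [0.4335, -0.0482, 0.0505]
ee_rot: [0.063, 1.568, -0.063]
force: [0.3, 0.1, 0.3]
grip_width: 0.0002
```

```bash
python3 - <<'E'
from h import *
show();print(cmd([.47,-.2586,.05],90))
E
```

```text
9.1 pos [ 0.4335 -0.0482  0.0505] jaw 85.43 down [ 0.002 -0.    -1.   ] F [0.28 0.08 0.29] q [-0.27  0.24  2.04  0.    0.87 -1.76] w 0.00015939266469538644
(array([ 0.0006, -0.2068,  0.0532]), array([-0.08 ,  0.002,  0.   ]))
```

Emit:
{"api": "step_arm", "payload": {
  "motion": [
    [0, -0.038, 0.01, 0, 0, 0, 1],
    [0, -0.076, 0.02, -0.08, 0, 0, 1],
    [0, -0.114, 0.03, -0.08, 0, 0, 1],
    [0, -0.152, 0.04, -0.08, 0, 0, 1],
    [0, -0.19, 0.05, -0.08, 0, 0, 1],
    [0, -0.207, 0.053, -0.08, 0, 0, 1],
    [0, -0.207, 0.053, -0.08, 0, 0, 1],
    [0.02, -0.207, 0.053, -0.08, 0, 0, 1],
    [0.035, -0.207, 0.053, -0.08, 0, 0, 1],
    [0.044, -0.207, 0.053, -0.08, 0, 0, 1],
    [0.044, -0.207, 0.053, -0.08, 0, 0, 1],
    [0.044, -0.207, 0.053, -0.08, 0, 0, 1]
  ]
}}

```text
time_s: 10.1
ee_pos: [0.4684, -0.2571, 0.0051]
ee_rot: [0.001, 1.573, 0.002]
force: [-0.4, 0.3, 0.1]
grip_width: -0.0003
```

Emit:
{"api": "step_arm", "payload": {
  "motion": [
    [0.001, 0, 0.0, 0, 0, 0, 1],
    [0.002, 0, 0.0, 0, 0, 0, 1],
    [0.002, 0, 0.0, 0, 0, 0, 1]
  ]
}}

```text
time_s: 10.35
ee_pos: [0.4691, -0.2582, 0.0038]
ee_rot: [-0.0, 1.571, 0.001]
force: [-0.6, -0.4, 0.0]
grip_width: 0.0003
```

Emit:
{"api": "step_arm", "payload": {
  "motion": [
    [0.001, 0, 0.0, 0, 0, 0, 1],
    [0.001, 0, 0.0, 0, 0, 0, 1],
    [0.001, 0, 0.0, 0, 0, 0, 1]
  ]
}}

```text
time_s: 10.6
ee_pos: [0.4693, -0.2584, 0.0036]
ee_rot: [0.0, 1.57, 0.0]
force: [-1.2, 1.6, 6.2]
grip_width: 0.0001
```

Emit:
{"api": "step_arm", "payload": {
  "motion": [
    [0.001, 0, 0.0, 0, 0, 0, 1],
    [0.001, 0, 0.0, 0, 0, 0, 1],
    [0.001, 0, 0.0, 0, 0, 0, 1]
  ]
}}

```text
time_s: 10.85
ee_pos: [0.4693, -0.2585, 0.0036]
ee_rot: [0.0, 1.57, 0.0]
force: [-1.8, 1.8, 12.2]
grip_width: -0.0002
```

Emit:
{"api": "step_arm", "payload": {
  "motion": [
    [0.001, 0, 0.0, 0, 0, 0, 1],
    [0.001, 0, 0.0, 0, 0, 0, 1],
    [0.001, 0, 0.0, 0, 0, 0, 1]
  ]
}}

```text
time_s: 11.1
ee_pos: [0.4693, -0.2585, 0.0035]
ee_rot: [-0.0, 1.57, 0.0]
force: [-4.7, 2.9, 19.3]
grip_width: -0.0002
```

```bash
python3 look.py 6 220 220 285 275
```

```text
11.2 pos [ 0.4693 -0.2585  0.0035] jaw 90.01 down [ 0.001 -0.    -1.   ] F [-3.74  3.18 19.25] q [-0.63  0.42  1.88  0.    0.84 -2.2 ] w -0.00018292891064304806
```

View pics/c6.png

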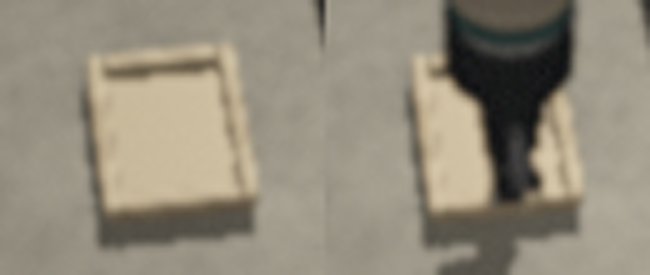

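Emit:
{"api": "step_arm", "payload": {
  "motion": [
    [-0.02, 0, 0, 0, 0, 0, 1],
    [-0.03, 0, 0, 0, 0, 0, 1],
    [-0.03, 0.03, 0, 0, 0, 0, 1],
    [-0.03, 0.053, 0, 0, 0, 0, 1],
    [-0.03, 0.053, 0, 0, 0, 0, 1],
    [-0.015, 0.053, 0, 0, 0, 0, 1],
    [-0.005, 0.053, 0, 0, 0, 0, 1],
    [0.0005, 0.053, 0, 0, 0, 0, 1],
    [0.0025, 0.053, 0, 0, 0, 0, 1],
    [0.0025, 0.053, 0, 0, 0, 0, 1]
  ]
}}

```text
time_s: 12.03
ee_pos: [0.4688, -0.206, -0.0024]
ee_rot: [0.001, 1.572, 0.0]
force: [0.8, -0.8, -0.2]
grip_width: 0.0002
```

Emit:
{"api": "step_arm", "payload": {
  "motion": [
    [0, -0.012, 0, 0, 0, 0, 1],
    [0, -0.024, 0, 0, 0, 0, 1],
    [0, -0.032, 0, 0, 0, 0, 1],
    [0, -0.04, 0, 0, 0, 0, 1],
    [0, -0.05, 0, 0, 0, 0, 1],
    [0, -0.06, 0, 0, 0, 0, 1],
    [0, -0.07, 0, 0, 0, 0, 1],
    [0, -0.075, 0, 0, 0, 0, 1],
    [0, -0.078, 0, 0, 0, 0, 1],
    [0, -0.078, 0, 0, 0, 0, 1]
  ]
}}

```text
time_s: 12.87
ee_pos: [0.4694, -0.2849, -0.0016]
ee_rot: [-0.001, 1.57, -0.001]
force: [0.0, -0.2, -0.2]
grip_width: 0.0002
```

```bash
cat > v.py <<'E'
import sys
from h import *
k=sys.argv[1]
b=get_image("side");cv2.imwrite(f"pics/s{k}.png",b[:,:,::-1])
r=rect("side",.02,b[:,:,::-1].copy());
for x in np.arange(.15,.75,.05): cv2.line(r,(0,int((.75-x)*800)),(6,int((.75-x)*800)),(0,0,255),1)
cv2.imwrite(f"pics/v{k}.png",r);show()
E
python3 v.py 7
```

```text
12.9167 pos [ 0.4693 -0.2846 -0.0017] jaw 90.01 down [ 0.    -0.001 -1.   ] F [-0.14  0.52  0.83] q [-0.67  0.44  1.86 -0.    0.84 -2.24] w -0.0004278015525027919
```

View pics/v7.png

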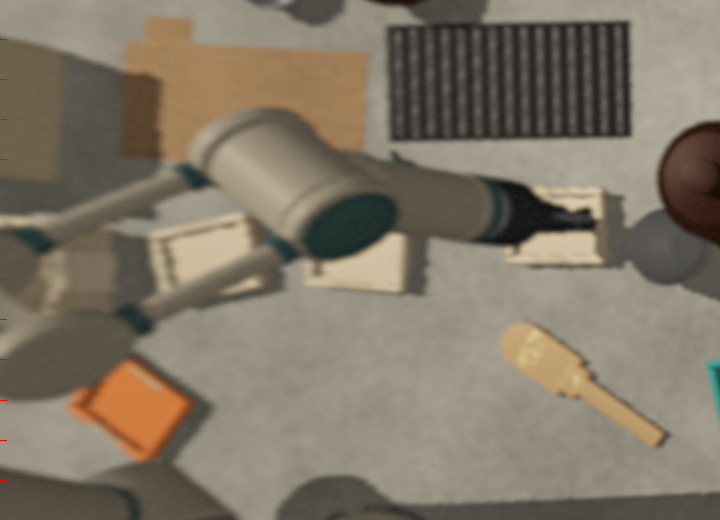

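Emit:
{"api": "step_arm", "payload": {
  "motion": [
    [0, 0.02, 0, 0, 0, 0, 1],
    [0, 0.036, 0, 0, 0, 0, 1],
    [0, 0.036, 0.012, 0, 0, 0, 1],
    [0, 0.036, 0.022, 0, 0, 0, 1],
    [0, 0.036, 0.03, 0, 0, 0, 1],
    [0, 0.036, 0.04, 0, 0, 0, 1],
    [0, 0.036, 0.052, 0, 0, 0, 1],
    [0, 0.036, 0.064, 0, 0, 0, 1],
    [0, 0.036, 0.076, 0, 0, 0, 1],
    [0, 0.036, 0.088, 0, 0, 0, 1],
    [0, 0.036, 0.1, 0, 0, 0, 1],
    [0, 0.036, 0.112, 0, 0, 0, 1],
    [0, 0.036, 0.124, 0, 0, 0, 1],
    [0, 0.036, 0.136, 0, 0, 0, 1],
    [0, 0.036, 0.148, 0, 0, 0, 1],
    [0, 0.036, 0.16, 0, 0, 0, 1],
    [0, 0.036, 0.172, 0, 0, 0, 1],
    [0, 0.036, 0.182, 0, 0, 0, 1],
    [0, 0.036, 0.187, 0, 0, 0, 1],
    [0, 0.036, 0.187, 0, 0, 0, 1]
  ]
}}

```text
time_s: 14.58
ee_pos: [0.6583, -0.248, -0.0019]
ee_rot: [-0.001, 1.569, 0.0]
force: [0.0, -0.2, -0.4]
grip_width: -0.0001
```

```bash
python3 v.py 8
```

```text
14.6333 pos [ 0.6573 -0.2479 -0.0019] jaw 90.02 down [ 0.001 -0.    -1.   ] F [-0.42 -0.05 -0.09] q [-0.46  0.63  1.49  0.    1.03 -2.03] w 0.00028053529467650043
```

View pics/v8.png

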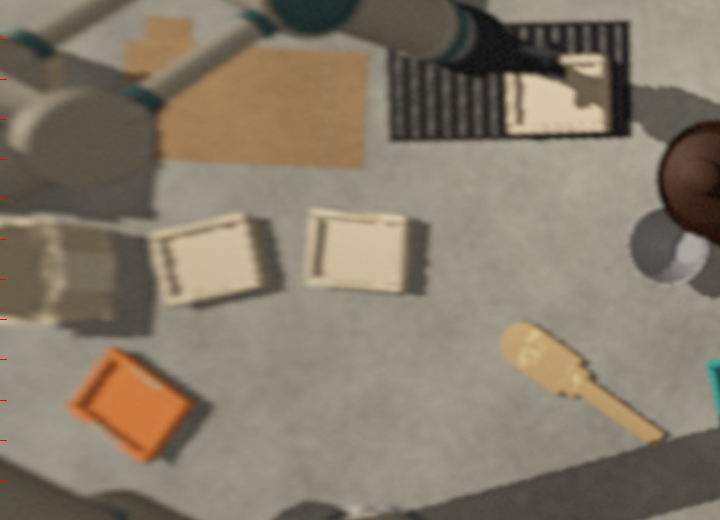

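Emit:
{"api": "step_arm", "payload": {
  "motion": [
    [0, 0, 0.008, 0, 0, 0, 1],
    [0, 0, 0.014, 0, 0, 0, 1],
    [0, 0, 0.018, 0, 0, 0, 1],
    [0, 0, 0.019, 0, 0, 0, 1],
    [0, 0, 0.014, 0, 0, 0, 1],
    [-0.02, 0, 0.01, 0, 0, 0, 1],
    [-0.05, 0, 0.01, 0, 0, 0, 1],
    [-0.05, 0, 0.01, 0, 0, 0, 1],
    [-0.05, 0, 0.01, 0, 0, 0, 1]
  ]
}}

```text
time_s: 15.38
ee_pos: [0.6675, -0.2486, 0.0511]
ee_rot: [-0.002, 1.566, -0.002]
force: [0.2, 0.0, -0.8]
grip_width: -0.0003
```

```bash
python3 v.py 9; python3 - <<'E'
from h import *
print(cmd([.438,.005,.05],85.4))
E
```

```text
15.4333 pos [ 0.6663 -0.248   0.0494] jaw 90.0 down [ 0.002 -0.001 -1.   ] F [ 0.53 -0.22 -0.74] q [-0.45  0.59  1.41  0.    1.14 -2.02] w 8.337423882488404e-05
(array([-0.0012,  0.253 , -0.2283]), array([0.08 , 0.002, 0.001]))
```

View pics/v9.png

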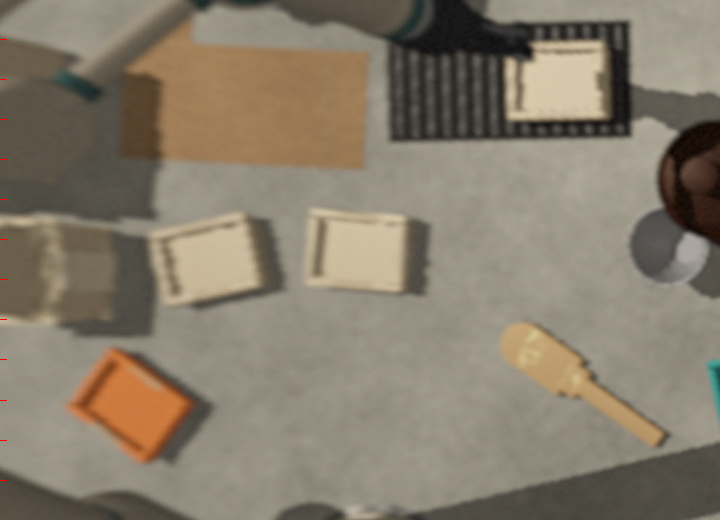

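Emit:
{"api": "step_arm", "payload": {
  "motion": [
    [0, 0.028, -0.025, 0.05, 0, 0, 1],
    [0, 0.056, -0.05, 0.05, 0, 0, 1],
    [0, 0.084, -0.076, 0.05, 0, 0, 1],
    [0, 0.112, -0.101, 0.05, 0, 0, 1],
    [0, 0.14, -0.126, 0.05, 0, 0, 1],
    [0, 0.168, -0.152, 0.05, 0, 0, 1],
    [0, 0.196, -0.177, 0.05, 0, 0, 1],
    [0, 0.224, -0.202, 0.05, 0, 0, 1],
    [0, 0.253, -0.228, 0.05, 0, 0, 1],
    [0, 0.253, -0.228, 0.05, 0, 0, 1],
    [0, 0.253, -0.228, 0.05, 0, 0, 1],
    [0.02, 0.253, -0.228, 0.05, 0, 0, 1],
    [0.02, 0.253, -0.228, 0.05, 0, 0, 1]
  ]
}}

```text
time_s: 16.52
ee_pos: [0.4373, 0.0049, 0.0265]
ee_rot: [0.039, 1.574, -0.039]
force: [-1.8, -0.4, -0.3]
grip_width: 0.0004
```

```bash
python3 - <<'E'
from h import *
show();print(cmd([.438,.005,-.002],87.2),cmd([.6505,.005,-.002],87.2))
E
```

```text
16.5167 pos [0.4373 0.0049 0.0265] jaw 87.14 down [-0.003  0.    -1.   ] F [-1.76 -0.43 -0.33] q [-0.15  0.28  2.06 -0.    0.81 -1.67] w 0.00035884463480826095
(array([0.0285, 0.0001, 0.0008]), array([-0.001, -0.003, -0.   ])) (array([0.0278, 0.0108, 0.213 ]), array([-0.001, -0.003, -0.   ]))
```

Emit:
{"api": "step_arm", "payload": {
  "motion": [
    [0.012, 0, 0, 0, 0, 0, 1],
    [0.022, 0, 0, 0, 0, 0, 1],
    [0.026, 0, 0, 0, 0, 0, 1],
    [0.028, 0, 0, 0, 0, 0, 1],
    [0.028, 0, 0, 0, 0, 0, 1]
  ]
}}

```text
time_s: 16.93
ee_pos: [0.4384, 0.0048, 0.0001]
ee_rot: [0.04, 1.571, -0.04]
force: [-0.0, -0.4, -0.1]
grip_width: 0.0002
```

Tip is about 16.4 mm up; I'll go 2 mm lower and tow +x.

Emit:
{"api": "step_arm", "payload": {
  "motion": [
    [0.002, 0, 0.008, 0, 0, 0, 1],
    [0.002, 0.001, 0.016, 0, 0, 0, 1],
    [0.002, 0.001, 0.022, 0, 0, 0, 1],
    [0.002, 0.001, 0.028, 0, 0, 0, 1],
    [0.002, 0.002, 0.036, 0, 0, 0, 1],
    [0.002, 0.002, 0.046, 0, 0, 0, 1],
    [0.002, 0.003, 0.058, 0, 0, 0, 1],
    [0.002, 0.003, 0.07, 0, 0, 0, 1],
    [0.002, 0.004, 0.082, 0, 0, 0, 1],
    [0.002, 0.005, 0.094, 0, 0, 0, 1],
    [0.002, 0.005, 0.106, 0, 0, 0, 1],
    [0.002, 0.006, 0.118, 0, 0, 0, 1],
    [0.002, 0.006, 0.13, 0, 0, 0, 1],
    [0.002, 0.007, 0.142, 0, 0, 0, 1],
    [0.002, 0.008, 0.154, 0, 0, 0, 1],
    [0.002, 0.008, 0.166, 0, 0, 0, 1],
    [0.002, 0.009, 0.176, 0, 0, 0, 1],
    [0.002, 0.009, 0.184, 0, 0, 0, 1],
    [0.002, 0.01, 0.19, 0, 0, 0, 1],
    [0.002, 0.01, 0.19, 0, 0, 0, 1]
  ]
}}

```text
time_s: 18.6
ee_pos: [0.6305, 0.0057, -0.0016]
ee_rot: [0.039, 1.568, -0.039]
force: [0.6, 0.9, -1.1]
grip_width: 0.0001
```

```bash
python3 v.py 10
```

```text
18.65 pos [ 0.6297  0.0057 -0.0017] jaw 87.15 down [ 0.002  0.    -1.   ] F [ 0.04 -0.62  0.6 ] q [-0.1   0.54  1.67  0.    0.93 -1.62] w 0.00032901775082797724
```

View pics/v10.png

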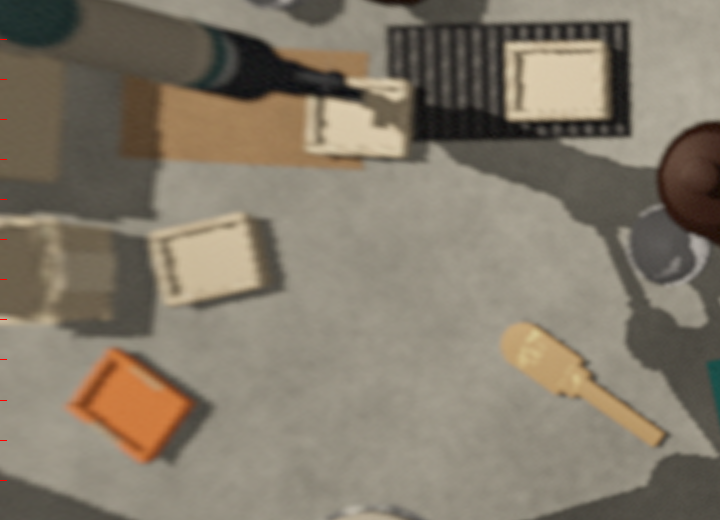

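Emit:
{"api": "step_arm", "payload": {
  "motion": [
    [0, 0, 0.008, 0, 0, 0, 1],
    [0, 0, 0.014, 0, 0, 0, 1],
    [0, 0, 0.016, 0, 0, 0, 1],
    [0, 0, 0.005, 0, 0, 0, 1],
    [0, 0, -0.01, 0, 0, 0, 1],
    [0, 0.01, -0.01, 0, 0, 0, 1],
    [0, 0.022, -0.01, 0, 0, 0, 1],
    [0, 0.03, -0.01, 0, 0, 0, 1],
    [0, 0.038, -0.01, 0, 0, 0, 1],
    [0, 0.048, -0.01, 0, 0, 0, 1],
    [0, 0.06, -0.01, 0, 0, 0, 1],
    [0, 0.072, -0.01, 0, 0, 0, 1],
    [0, 0.084, -0.01, 0, 0, 0, 1],
    [0, 0.096, -0.01, 0, 0, 0, 1],
    [0, 0.108, -0.01, 0, 0, 0, 1],
    [0, 0.12, -0.01, 0, 0, 0, 1],
    [0, 0.13, -0.01, 0, 0, 0, 1],
    [0, 0.136, -0.01, 0, 0, 0, 1],
    [0, 0.14, -0.01, 0, 0, 0, 1],
    [0, 0.14, -0.01, 0, 0, 0, 1]
  ]
}}

```text
time_s: 20.32
ee_pos: [0.6255, 0.1471, -0.0016]
ee_rot: [0.039, 1.57, -0.038]
force: [-0.8, 0.6, 0.9]
grip_width: 0.0003
```

```bash
python3 v.py 11
```

```text
20.3667 pos [ 0.6254  0.1466 -0.0016] jaw 87.16 down [ 0.  0. -1.] F [ 0.07 -0.09 -0.04] q [ 0.12  0.55  1.64  0.    0.95 -1.4 ] w -0.00013877747121578837
```

View pics/v11.png

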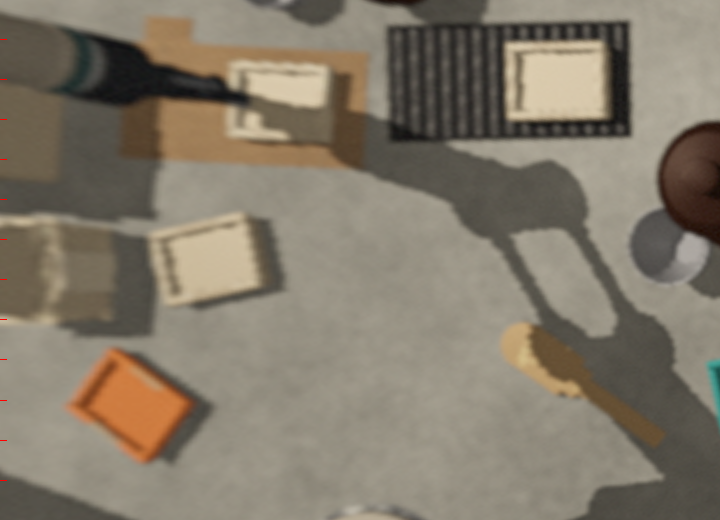

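Emit:
{"api": "step_arm", "payload": {
  "motion": [
    [0, 0.008, 0, 0, 0, 0, 1],
    [0, 0.018, 0, 0, 0, 0, 1],
    [0, 0.028, 0, 0, 0, 0, 1],
    [0, 0.036, 0, 0, 0, 0, 1],
    [0, 0.042, 0, 0, 0, 0, 1],
    [0, 0.045, 0, 0, 0, 0, 1],
    [0, 0.045, 0, 0, 0, 0, 1],
    [0, 0.03, 0, 0, 0, 0, 1],
    [-0.03, 0.028, 0, 0, 0, 0, 1],
    [-0.055, 0.028, 0, 0, 0, 0, 1],
    [-0.055, 0.028, 0, 0, 0, 0, 1]
  ]
}}

```text
time_s: 21.28
ee_pos: [0.6305, 0.1731, 0.0586]
ee_rot: [0.041, 1.561, -0.039]
force: [1.3, 0.3, 1.0]
grip_width: -0.0002
```

```bash
python3 v.py 12; python3 - <<'E'
from h import *
print(cmd([.4265,.193,.05],102.7))
E
```

```text
21.3333 pos [0.6293 0.1731 0.0566] jaw 87.09 down [ 0.007  0.001 -1.   ] F [ 0.23 -0.19 -1.03] q [ 0.16  0.5   1.56 -0.    1.07 -1.36] w -0.00037635513802918545
(array([ 0.0053,  0.0096, -0.2036]), array([-0.272,  0.007, -0.   ]))
```

View pics/v12.png

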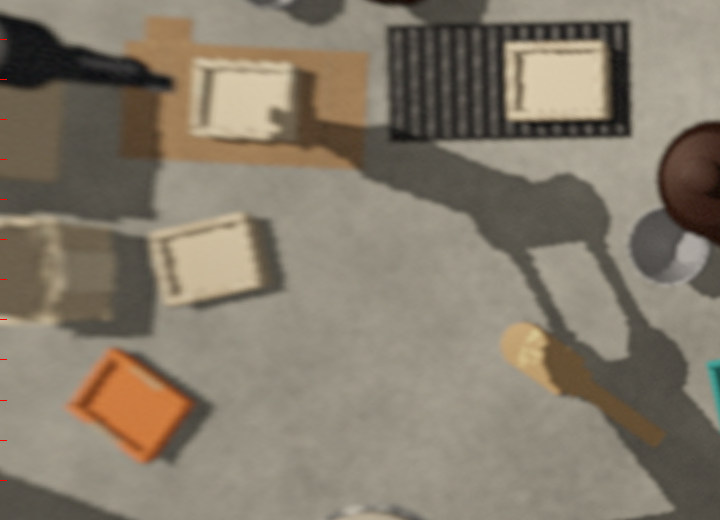

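Emit:
{"api": "step_arm", "payload": {
  "motion": [
    [0, 0.001, -0.03, -0.1, 0, 0, 1],
    [0, 0.002, -0.065, -0.2, 0, 0, 1],
    [0, 0.004, -0.1, -0.272, 0, 0, 1],
    [0, 0.006, -0.135, -0.272, 0, 0, 1],
    [0, 0.008, -0.17, -0.272, 0, 0, 1],
    [0, 0.01, -0.203, -0.272, 0, 0, 1],
    [0, 0.01, -0.203, -0.272, 0, 0, 1],
    [0, 0.01, -0.203, -0.272, 0, 0, 1],
    [0.02, 0.01, -0.203, -0.272, 0, 0, 1],
    [0.04, 0.01, -0.203, -0.272, 0, 0, 1],
    [0.05, 0.01, -0.203, -0.272, 0, 0, 1],
    [0.05, 0.01, -0.203, -0.272, 0, 0, 1]
  ]
}}

```text
time_s: 22.33
ee_pos: [0.4242, 0.1932, 0.0012]
ee_rot: [-0.174, 1.568, 0.173]
force: [-0.1, -1.1, 0.0]
grip_width: 0.0002
```

```bash
python3 - <<'E'
from h import *
show()
E
```

```text
22.3333 pos [0.4242 0.1932 0.0012] jaw 102.68 down [-0.004 -0.001 -1.   ] F [-0.13 -1.11  0.01] q [ 0.28  0.35  2.03 -0.    0.77 -1.51] w 0.00019610606859336182
```

Emit:
{"api": "step_arm", "payload": {
  "motion": [
    [0.004, 0, 0, 0, 0, 0, 1],
    [0.005, 0, 0, 0, 0, 0, 1],
    [0.005, -0.012, 0, 0, 0, 0, 1],
    [0.005, -0.024, 0, 0, 0, 0, 1],
    [0.005, -0.032, 0, 0, 0, 0, 1],
    [0.005, -0.038, 0, 0, 0, 0, 1],
    [0.005, -0.046, -0.002, 0, 0, 0, 1],
    [0.005, -0.056, -0.004, 0.02, 0, 0, 1],
    [0.005, -0.068, -0.007, 0.04, 0, 0, 1],
    [0.005, -0.08, -0.01, 0.06, 0, 0, 1],
    [0.005, -0.092, -0.0125, 0.08, 0, 0, 1],
    [0.005, -0.104, -0.015, 0.1, 0, 0, 1],
    [0.005, -0.116, -0.018, 0.12, 0, 0, 1],
    [0.005, -0.128, -0.021, 0.14, 0, 0, 1],
    [0.005, -0.14, -0.0235, 0.16, 0, 0, 1],
    [0.005, -0.152, -0.026, 0.18, 0, 0, 1],
    [0.005, -0.164, -0.029, 0.2, 0, 0, 1],
    [0.005, -0.175, -0.031, 0.22, 0, 0, 1],
    [0.005, -0.182, -0.033, 0.222, 0, 0, 1],
    [0.005, -0.182, -0.033, 0.222, 0, 0, 1]
  ]
}}

```text
time_s: 24.0
ee_pos: [0.4324, 0.008, -0.0015]
ee_rot: [0.001, 1.571, -0.001]
force: [0.0, 0.7, 0.1]
grip_width: 0.0001
```

```bash
python3 v.py 13
```

```text
24.05 pos [ 0.4324  0.0086 -0.0015] jaw 89.94 down [ 0. -0. -1.] F [-0.39 -0.19 -0.84] q [-0.14  0.31  2.11 -0.    0.72 -1.71] w -0.00013784360847703396
```

View pics/v13.png

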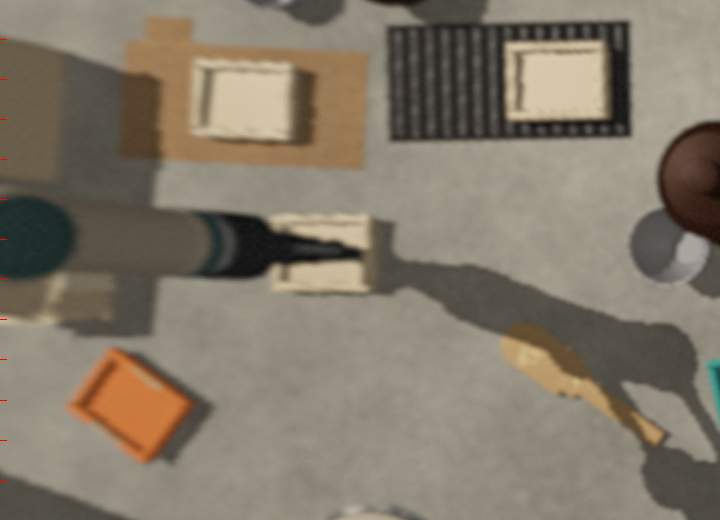

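Emit:
{"api": "step_arm", "payload": {
  "motion": [
    [0, -0.01, 0, 0, 0, 0, 1],
    [0, -0.022, 0, 0, 0, 0, 1],
    [0, -0.034, 0, 0, 0, 0, 1],
    [0, -0.046, 0, 0, 0, 0, 1],
    [0, -0.058, 0, 0, 0, 0, 1],
    [0, -0.07, 0, 0, 0, 0, 1],
    [0, -0.082, 0, 0, 0, 0, 1],
    [0, -0.094, 0, 0, 0, 0, 1],
    [0, -0.106, 0, 0, 0, 0, 1],
    [0, -0.118, 0, 0, 0, 0, 1],
    [0, -0.13, 0, 0, 0, 0, 1],
    [0, -0.137, 0, 0, 0, 0, 1],
    [0, -0.141, 0, 0, 0, 0, 1],
    [0, -0.141, 0, 0, 0, 0, 1],
    [0, -0.125, 0, 0, 0, 0, 1],
    [0, -0.106, 0, 0, 0, 0, 1],
    [0, -0.106, 0, 0, 0, 0, 1]
  ]
}}

```text
time_s: 25.47
ee_pos: [0.4311, -0.0942, -0.0019]
ee_rot: [-0.0, 1.573, 0.003]
force: [-1.4, 0.6, -1.0]
grip_width: 0.0001
```

```bash
python3 v.py 14
```

```text
25.5167 pos [ 0.4318 -0.0954 -0.0018] jaw 90.17 down [-0.001  0.    -1.   ] F [-0.2   0.11 -0.46] q [-0.38  0.33  2.09 -0.    0.73 -1.95] w 0.00026989615438703516
```

View pics/v14.png

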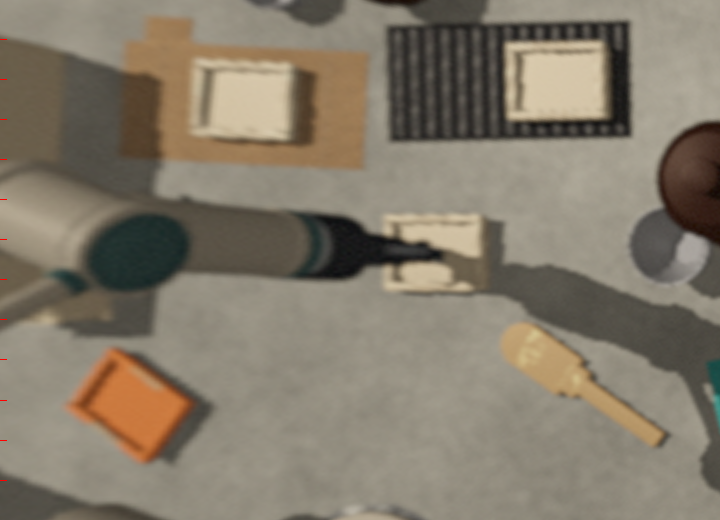

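Emit:
{"api": "step_arm", "payload": {
  "motion": [
    [0, -0.015, 0, 0, 0, 0, 1],
    [0, -0.03, 0, 0, 0, 0, 1],
    [0, -0.037, 0, 0, 0, 0, 1],
    [0, -0.041, 0, 0, 0, 0, 1],
    [0, -0.041, 0, 0, 0, 0, 1],
    [0, -0.025, 0, 0, 0, 0, 1],
    [0, -0.006, 0, 0, 0, 0, 1],
    [0, -0.006, 0.012, 0, 0, 0, 1],
    [0, -0.006, 0.022, 0, 0, 0, 1],
    [0, -0.006, 0.03, 0, 0, 0, 1],
    [0, -0.006, 0.04, 0, 0, 0, 1],
    [0, -0.006, 0.052, 0, 0, 0, 1],
    [0, -0.006, 0.064, 0, 0, 0, 1],
    [0, -0.006, 0.076, 0, 0, 0, 1],
    [0, -0.006, 0.088, 0, 0, 0, 1],
    [0, -0.006, 0.1, 0, 0, 0, 1],
    [0, -0.006, 0.112, 0, 0, 0, 1],
    [0, -0.006, 0.124, 0, 0, 0, 1],
    [0, -0.006, 0.13, 0, 0, 0, 1],
    [0, -0.006, 0.13, 0, 0, 0, 1]
  ]
}}

```text
time_s: 27.18
ee_pos: [0.565, -0.1034, -0.0017]
ee_rot: [-0.001, 1.568, -0.0]
force: [-0.5, -0.9, 0.5]
grip_width: 0.0
```

```bash
python3 v.py 15
```

```text
27.2333 pos [ 0.5636 -0.1031 -0.0018] jaw 90.01 down [ 0.001 -0.    -1.   ] F [ 0.22  0.48 -0.36] q [-0.3   0.47  1.8   0.    0.87 -1.87] w -0.00043233304264321353
```

View pics/v15.png

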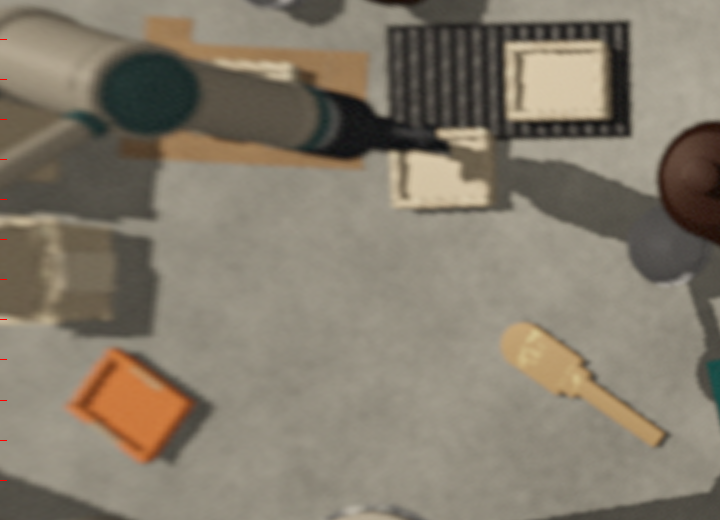

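Emit:
{"api": "step_arm", "payload": {
  "motion": [
    [0, 0, 0.008, 0, 0, 0, 1],
    [0, 0, 0.02, 0, 0, 0, 1],
    [0, 0, 0.032, 0, 0, 0, 1],
    [0, 0, 0.044, 0, 0, 0, 1],
    [0, 0, 0.056, 0, 0, 0, 1],
    [0, 0, 0.068, 0, 0, 0, 1],
    [0, 0, 0.08, 0, 0, 0, 1],
    [0, 0, 0.092, 0, 0, 0, 1],
    [0, 0, 0.102, 0, 0, 0, 1],
    [0, 0, 0.109, 0, 0, 0, 1],
    [0, 0, 0.112, 0, 0, 0, 1],
    [0, 0, 0.112, 0, 0, 0, 1],
    [0, 0, 0.1, 0, 0, 0, 1],
    [-0.02, 0, 0.098, 0, 0, 0, 1],
    [-0.06, 0, 0.098, 0, 0, 0, 1],
    [-0.1, 0, 0.098, 0, 0, 0, 1],
    [-0.12, 0, 0.06, 0, 0, 0, 1],
    [-0.14, 0, 0.02, 0, 0, 0, 1],
    [-0.14, 0, -0.02, 0, 0, 0, 1]
  ]
}}

```text
time_s: 28.82
ee_pos: [0.5465, -0.1035, 0.1422]
ee_rot: [-0.003, 1.562, -0.001]
force: [1.3, -0.7, -0.4]
grip_width: -0.0002
```

Emit:
{"api": "step_arm", "payload": {
  "motion": [
    [-0.03, 0, -0.04, 0, 0, 0, 1],
    [-0.05, 0, -0.08, 0, 0, 0, 1],
    [-0.05, 0, -0.12, 0, 0, 0, 1],
    [-0.05, 0, -0.16, 0, 0, 0, 1],
    [-0.05, 0, -0.2, 0, 0, 0, 1],
    [-0.05, 0, -0.23, 0, 0, 0, 1],
    [-0.05, 0, -0.23, 0, 0, 0, 1],
    [-0.05, 0, -0.23, 0, 0, 0, 1]
  ]
}}

```text
time_s: 29.48
ee_pos: [0.313, -0.1023, 0.1885]
ee_rot: [0.001, 1.569, -0.002]
force: [0.1, 0.6, 0.3]
grip_width: 0.0002
```

```bash
python3 v.py 16; python3 - <<'E'
from h import *
b=get_image("top")[:,:,::-1].copy();cv2.imwrite("pics/t16.png",b);cv2.imwrite("pics/rt16.png",rect("top",.02,b))
E
```

```text
29.5333 pos [ 0.3148 -0.1028  0.1888] jaw 89.94 down [ 0.003 -0.001 -1.   ] F [ 1.41  0.12 -0.33] q [-0.53 -0.09  1.99  0.    1.24 -2.1 ] w -2.353436505820679e-05
```

View pics/v16.png

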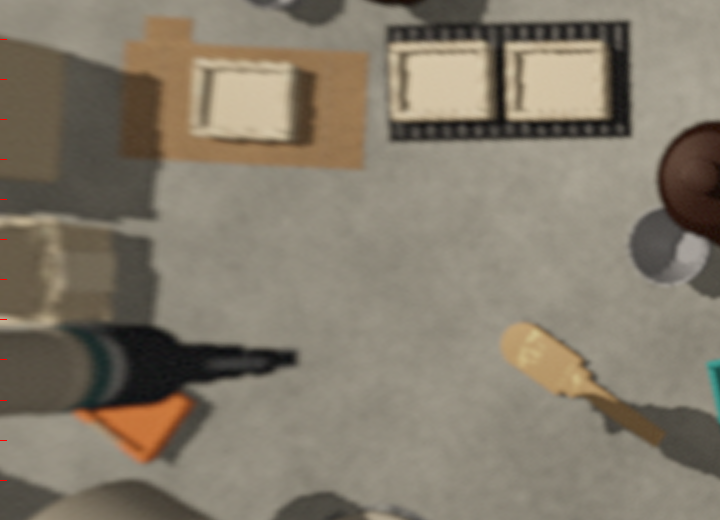

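View pics/rt16.png

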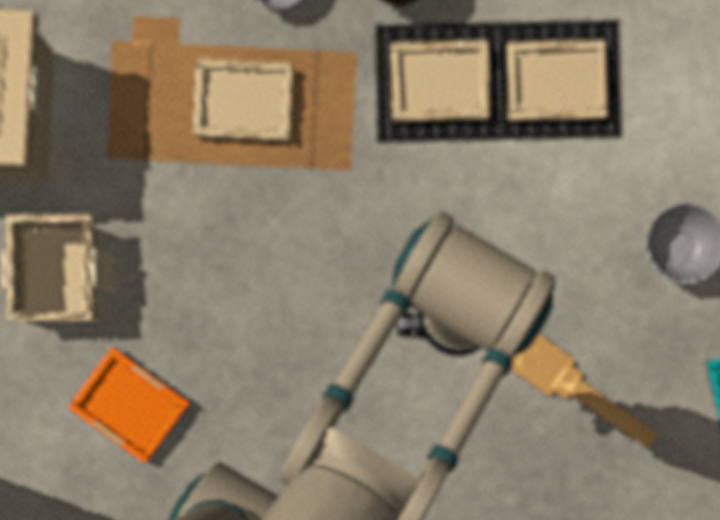

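```bash
python3 - <<'E'
from bench import *
print(finish_job(),get_state()["time_s"])
E
```

```text
the job is handed in; nothing more can be done
the job is handed in; nothing more can be done
```

All three lids are sorted and the job is handed in at about 30 s of the 72 s. The warped lid is on the cardboard and the two steady ones are side by side on the mat.

- **Press tests:** I pressed one short end of each lid, and the lids are named here by their place in the first top picture.
  - **Left (194,215) and right (304,211):** both stopped dead at 20 mm. The force rose to 26 N and 19 N over 3 mm of commanded travel, so both are steady.
  - **Middle (246,216):** it gave about 4 mm at 1–2 N and its far end lifted, so it rocks.
- **Sliding:** each lid was towed with the shut fingertips inside its border. None was lifted or overturned.
- **Last checks:** both cameras show each lid flat and wholly on its sheet or mat. The lids on the mat have about 15 mm to its ends in the top view and a clear gap between them. The bystanders in view had not moved, and the arm was clear.
- **Disagreement:** the shut fingertips are really about 16 mm behind the reported TCP, not 22 mm ahead as stated. I found this from the side picture and the first contact, and corrected every height for it.

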